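# Spring the concealed catch of the child-safe knife box

## Task

Open the knife box: with the fingertips, feel along its flat front rail for the flush hidden catch button, and press the button in until the catch lets go. Let the lid rise fully open on its own spring without pulling or pushing it, then take the hand away. Nothing is to be picked up, and the things standing on and round the box stay where they are.

Things in the scene. Friction and masses are not known exactly. Their poses are not given: they have to be found in the camera images.
- knife_box: Knife box of painted birch, fixed to the counter, 474 mm wide (y), 220 mm deep (x), 70 mm high; origin under its centre, x axis pointing away from the robot, z up. Its top is level all over: a front rail on the robot's side, behind it the lid, and at each end of these a fixed deck 75 mm wide.
- rail_mid (a point): Middle of the top face of the front rail, the flat strip of the knife box nearest the robot, 70 mm above the counter, 324 mm long and 56 mm deep. The x axis points across the rail to the lid, away from the robot, y runs along the rail, z is up: the rail reaches 162 mm either way along y and 28 mm either way along x.
- catch_button (a joint): How far the hidden button is pressed: 0 flush, 0.006 m fully down (5 N; starts at 1.5 N; catch lets go 3 to 5 mm down; springs back). A square plate, 44 by 44 mm, painted like the rail, flush with it, a 1.5 mm gap round it. Centred across the rail's depth, anywhere along its length, in another place each time. The rest of the rail is rigid.
- lid (a joint): Angle of the lid: 0 shut and flush, 1.15 rad fully open. Held shut by the catch; once that lets go, the lid's spring raises it to fully open in about two seconds and keeps it there. Its front edge rises and swings away from the robot.
- lid_edge (a point): Middle of the top of the lid's front edge, the edge next to the rail. The lid is a board 151 mm deep, 320 mm wide and 8 mm thick, hinged on its far edge, flush with the rail when shut.
- ramekin: clear glass ramekin, 70 mm across, 45 mm high, standing on an end deck of the knife box, beside the lid; origin under its centre. Not part of the job.
- timer: round white plastic kitchen timer dial, 64 mm across, 38 mm high, on the other end deck of the knife box, beside the lid; origin under its centre. Not part of the job.
- creamer: small white ceramic creamer with a handle, 68 mm across (88 mm with handle), 78 mm high, on the counter on the robot's side of the box; origin under its centre. Not part of the job.
- pinch_pot: white ceramic pinch pot, 68 mm across, 34 mm high, on the counter on the robot's side of the box; origin under its centre. Not part of the job.
- teaspoon: steel measuring spoon, 115 mm long, 9 mm high, lying on the counter on the robot's side of the box; origin at about the middle of its length. Not part of the job.
- pepper_mill: dark wood pepper mill, 54 mm across, 136 mm high, on the counter beside the box; origin under its centre. Not part of the job.
- egg_cup: white ceramic egg cup, 50 mm across, 58 mm high, on the counter on the other side of the box; origin under its centre. Not part of the job.
Things that resemble listed ones, but are neither listed nor needed, are in the scene too. What is shaped like the pinch_pot but orange is not meant. What is shaped like the creamer but orange or red is not meant.

How it is judged:
On the way, in this order (a step that is already met when the one before it is completed fails the run):
1. the hidden button is pressed in (value of joint catch_button above 0.003 m), for 0.03 s.
2. the catch lets go and the lid has risen on its spring (value of joint lid above 0.9 rad), for 0.1 s.
At the end, for the whole second after the job is handed in: The lid stands fully open (over 1.05 of 1.15 rad) and at rest, the catch button is let go and back within 1.5 mm of flush, and each of the seven other things is upright within 25 mm of where it stood (value of joint lid above 1.05 rad and velocity of joint lid below 0.05 rad/s and value of joint catch_button below 0.0015 m and distance of each of ramekin, timer, creamer, pinch_pot, teaspoon, pepper_mill, egg_cup from where it was at the start of the episode below 0.025 m and angle between each of ramekin, timer, creamer, pinch_pot, teaspoon, pepper_mill, egg_cup's own z axis and vertical below 0.15 rad); the robot touches nothing.
It fails at once if a bystander is lifted, carried, tipped or pushed more than 25 mm from its place (distance of any of ramekin, timer, creamer, pinch_pot, teaspoon, pepper_mill, egg_cup from where it was at the start of the episode above 0.025 m).
It fails at once if the fingers pull or push the lid once it has begun to rise (over 8 N) (value of joint lid above 0.1 rad and contact force between the fingers and lid above 8 N).
It also fails if it takes over 72 s, if anything falls off the work surface, if the arm or the gripper's body presses on something with over 40 N, if the wrist force passes 120 N, or if a joint passes its speed limit or range.

## Robot

A 7-joint arm with a two-finger parallel gripper is mounted at the origin on the work surface. World frame = base frame: x ahead of the robot, y to its left, z up, the work surface at z = 0. Lengths are in m, angles in rad, forces in N, time in s.
With the tool pointing down it reaches from about 0.425 to 0.925 m from the base axis. Payload 6.8 kg.
Tool frame: the origin (TCP) lies midway between the tips of the shut fingers; the grasp point (between the pads) lies 19 mm behind it (grasp_offset is the distance from the TCP to the grasp point, in m); z points along the fingers, y is the line along which they close (so a half turn about z gives the same grasp; the last joint's range is limited). The gripper opens to 88 mm and grips with 3 to 60 N. Pads are 20 mm wide; open, the fingers measure 115 mm over their backs; the gripper's body (75 mm by 178 mm) begins 61 mm behind the grasp point.
Start: joints at [1.022, 0.477, 0.022, 1.555, -0.011, 1.109, -0.083], TCP at [0.288, -0.61, 0.223] pointing down, gripper open.
Joint ranges: [-2.96, 2.96], [-0.34, 2.1], [-1.41, 1.46], [0.24, 2.44], [-1.37, 4.51], [0.17, 1.92], [-2.96, 2.96]. Speed limits (rad/s): [2.39, 2.39, 3.14, 3.14, 3.14, 3.14, 3.14].

## Interface

Orientations are given as a 3x3 rotation matrix whose columns are the frame's x, y, z axes.
In Python, from station import * gives the robot as it stands.
- The arm moves only by the tool drive_tool, never from a script. Its argument "targets" is one flat list of numbers, 7 for each row, row after row: the shift along the tool's x, y, z in mm, then the turn, a rotation vector about the tool's x, y, z in degrees, then the opening, from 0 (shut) to 1 (fully open). A call has 1 to 12 rows; each row is the pose to reach, as a shift and turn from the pose commanded when the call began, along the tool's axes at that moment; what a row does not reach only later rows make up. A row lasts 1/8 s, in which the tool goes at most 62.5 mm and 10.7 degrees, less where a joint would pass 70% of its speed; a pose out of reach is approached as far as the arm can. A call with a gripper value outside its range is refused whole. The fingers move at their own pace and stop on an object; the grip force is fixed at half the most. Time passes only in rows, so rows that repeat a pose let the fingers close. It gives the time, the measured TCP pose, the force, the opening and the grip force at its end, in the units of the state.
- get_obs(): the state, without advancing time (a new reading comes with each control period).
- grab_frame(name): name is "side" or "top" or "wrist"; returns a dict with "pixels" (420x560x3 uint8, red, green, blue), "z_map" (420x560 float32, m along the optical axis (not along the pixel's ray), 0 where there is no reading), "K" (3x3 intrinsics, pixels), "view" (4x4, takes a point from world to camera coordinates). Camera axes: x right, y down, z forward; pixel columns grow to the right and rows downward; lengths in m; the calibration is good to about 2 mm. The wrist camera is an equidistant fisheye: a pixel r from the principal point sees the ray r / f radians off the axis. A picture is of the moment at which its call begins.
- job_done(): hands the job in; it is judged then, once.
The state is a dict: "clock": time; "joint_pos": joint angles; "joint_vel": joint speeds; "tau": joint torques, N m; "eef_pos": TCP position; "tool_rot": TCP orientation; "wrist_force": force on the tool from outside, world axes, zero at the start; "torque": the same for the moment, N m; "width": finger opening in m; "finger_force": force on a finger pad.
Only numpy, scipy, OpenCV 4.12 (cv2) and the standard library are available. Lean on these libraries where they do the work, as an engineer would, in place of code of your own. Each camera call takes 0.05 s, during which the arm holds its last target. There are 200 camera calls.

## Working session

There is one attempt and no reset: what is moved stays moved. The work goes in short steps, Python scripts to look and compute and a tool call to move; the robot and the scene stay as the last step left them, time stands still between calls to the robot, and variables do not carry over. Pictures are saved under pics/ and viewed, at most 10 in all, crops included, and the job is handed in when it is done.

Besides the shell and the picture viewer there is one more tool, called after ">>>" by a JSON object that holds its "api" and its "payload", one argument or row to a line. drive_tool: Moves the arm, as the interface text tells. Its arguments: {"type":"object","properties":{"targets":{"type":"array"}},"required":["targets"]}

```bash
mkdir -p pics
python3 - <<'E'
from station import *
import cv2,numpy as np
o=get_obs();print(o)
for n in("top","side"):
    f=grab_frame(n);np.savez(n+".npz",**f);cv2.imwrite(f"pics/{n}0.png",f["pixels"][:,:,::-1]);print(f["K"],f["view"])
E
```

```text
{'clock': 0.0, 'joint_pos': array([ 1.02191194,  0.47777908,  0.02235934,  1.55643497, -0.01149554,
        1.1092609 , -0.08311183]), 'joint_vel': array([ 1.46521852e-04, -6.50415964e-04, -2.10522831e-04,  2.40751536e-05,
        9.37941467e-04,  9.21371528e-04,  5.85019670e-05]), 'tau': array([ 8.28085581e-05, -5.82854569e+01,  1.53431632e+00, -2.72604561e+01,
       -5.43334801e-02,  1.69676350e-02,  1.78054952e-04]), 'eef_pos': array([ 0.28771361, -0.60996476,  0.22170314]), 'tool_rot': array([[ 9.04419565e-01,  4.26643278e-01, -8.74421018e-04],
       [ 4.26644150e-01, -9.04418298e-01,  1.52029870e-03],
       [-1.42217149e-04, -1.74805450e-03, -9.99998462e-01]]), 'wrist_force': array([-0.00746251, -0.06397156, -0.39137946]), 'torque': array([ 0.02172654,  0.01512969, -0.00260574]), 'finger_force': 0.0, 'width': 0.08785123901382126}
[[435.00080288   0.         276.3624801 ]
 [  0.         435.00080288 217.70947238]
 [  0.           0.           1.        ]] [[-4.65008997e-04 -9.99976030e-01 -6.90826617e-03  1.01206507e-03]
 [-9.93847164e-01  1.22729101e-03 -1.10753364e-01  4.44078629e-01]
 [ 1.10759188e-01  6.81425944e-03 -9.93823912e-01  1.06841552e+00]
 [ 0.00000000e+00  0.00000000e+00  0.00000000e+00  1.00000000e+00]]
[[382.62092877   0.         280.68729604]
 [  0.         382.62092877 207.8374553 ]
 [  0.           0.           1.        ]] [[-0.80175798 -0.59746544  0.0148051   0.34592743]
 [-0.45669592  0.59649985 -0.6600127   0.25815107]
 [ 0.38550354 -0.53593188 -0.75110854  0.82470886]
 [ 0.          0.          0.          1.        ]]
```

View pics/top0.png

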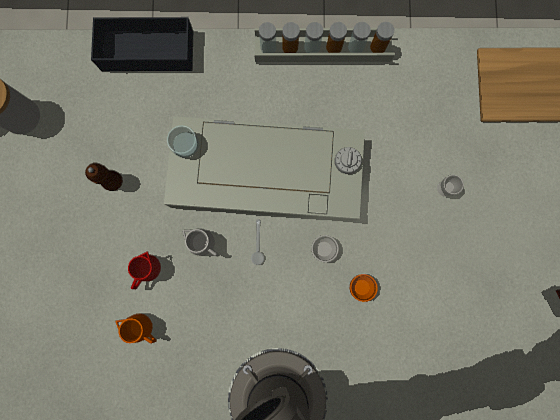

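View pics/side0.png

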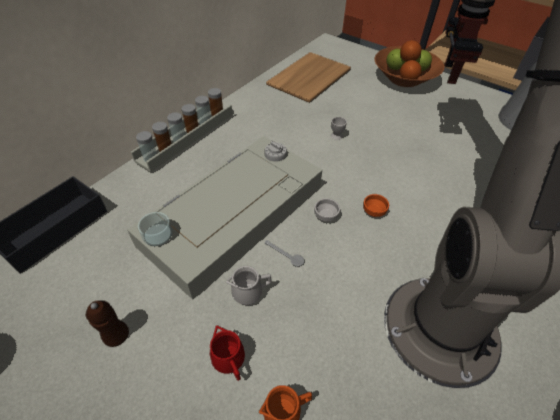

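The top view shows the box, with its front rail running from about (165,205) to (362,219). A faint dark square at (318,204) looks like the button's gap. I'll confirm it in a crop and measure.

```bash
cat > h.py <<'E'
import numpy as np,cv2
def ray(f,u,v,z):
    R=f["view"][:3,:3];t=f["view"][:3,3];c=-R.T@t
    d=R.T@np.linalg.inv(f["K"])@[u,v,1]
    return c+d*(z-c[2])/d[2]
def pix(f,p):
    q=f["K"]@(f["view"][:3,:3]@p+f["view"][:3,3]);return q[:2]/q[2]
E
python3 - <<'E'
from h import *
t=dict(np.load("top.npz"));s=dict(np.load("side.npz"))
for uv in [(198,123),(334,130),(331,193),(197,184),(318,204),(309,194),(327,214),(309,213),(328,195),(165,205),(361,219)]:
    p=ray(t,*uv,.07);print(uv,p.round(4),pix(s,p).round(1))
for n,uv,z in [("pinch",(326,249),.034),("spoon",(259,240),.005),("creamer",(198,241),.078),("timer",(348,158),.108),("ramekin",(183,142),.115)]:print(n,ray(t,*uv,z).round(3))
a=cv2.resize(t["pixels"][170:230,150:380],None,fx=3.4,fy=3.4,interpolation=cv2.INTER_CUBIC)
b=cv2.resize(s["pixels"][140:280,130:330],None,fx=2.6,fy=2.6,interpolation=cv2.INTER_CUBIC)
o=np.zeros((a.shape[0]+b.shape[0],790,3),np.uint8);o[:a.shape[0],:a.shape[1]]=a[:,:790];o[a.shape[0]:,:b.shape[1]]=b
cv2.imwrite("pics/crop.png",o[:,:,::-1])
E
```

```text
(198, 123) [0.6747 0.1939 0.07  ] [153.  215.8]
(334, 130) [ 0.656  -0.1416  0.07  ] [247.9 148. ]
(331, 193) [ 0.4991 -0.132   0.07  ] [290.2 172.8]
(197, 184) [0.5218 0.1933 0.07  ] [198.5 247. ]
(318, 204) [ 0.4722 -0.1002  0.07  ] [291.4 183.7]
(309, 194) [ 0.4967 -0.0787  0.07  ] [279.1 184.3]
(327, 214) [ 0.4479 -0.1216  0.07  ] [303.6 183.2]
(309, 213) [ 0.4503 -0.0783  0.07  ] [293.4 192.2]
(328, 195) [ 0.4942 -0.1247  0.07  ] [290.1 175.1]
(165, 205) [0.4703 0.2698 0.07  ] [190.2 282.6]
(361, 219) [ 0.4357 -0.2031  0.07  ] [324.1 168.4]
pinch [ 0.365 -0.122  0.034]
spoon [0.389 0.045 0.005]
creamer [0.383 0.187 0.078]
timer [ 0.576 -0.169  0.108]
ramekin [0.614 0.22  0.115]
```

View pics/crop.png

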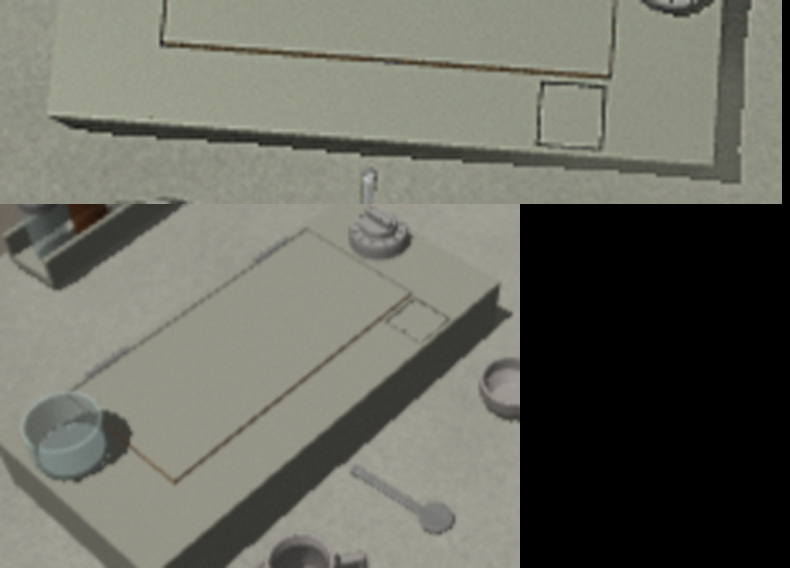

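The square at (318,204) is the only closed square on the rail. Its sides measure about 45 mm, it is centred across the rail, and it shows at the matching place in the side view, so this is the button, at (0.472, -0.100, 0.070). Next: the camera mount side and the move numbers.

```bash
cat >> h.py <<'E'
def plan(o,goal,yaw):
    R=o["tool_rot"];x=np.array([np.cos(yaw),np.sin(yaw),0]);z=np.array([0,0,-1.]);G=np.c_[x,np.cross(z,x),z]
    from scipy.spatial.transform import Rotation as S
    print("shift mm",(R.T@(np.array(goal)-o["eef_pos"])*1e3).round(1),"turn",S.from_matrix(R.T@G).as_rotvec(degrees=True).round(2))
E
python3 - <<'E'
from station import *
from h import *
o=get_obs();f=grab_frame("wrist");V=f["view"];c=-V[:3,:3].T@V[:3,3]
print("cam in tool",o["tool_rot"].T@(c-o["eef_pos"]))
y=np.radians(-4.2)
plan(o,[.465,-.1,.17],y);plan(o,[.465,-.1,.17],y+np.pi)
E
```

```text
cam in tool [ 0.07937843  0.00129676 -0.16189464]
shift mm [ 377.9 -385.6   52.4] turn [-0.09  0.03 29.46]
shift mm [ 377.9 -385.6   52.4] turn [-4.0000e-02 -1.2000e-01 -1.5054e+02]
```

>>> {"api": "drive_tool", "payload": {
  "targets": [32, -32, 0, 0, 0, -10, 0, 64, -64, 0, 0, 0, -20, 0, 96, -96, 0, 0, 0, -30, 0, 128, -128, 0, 0, 0, -40, 0, 160, -160, 0, 0, 0, -50, 0, 192, -192, 0, 0, 0, -60, 0, 224, -224, 0, 0, 0, -70, 0, 256, -256, 0, 0, 0, -80, 0, 288, -290, 0, 0, 0, -90, 0, 320, -325, 0, 0, 0, -100, 0, 350, -355, 0, 0, 0, -110, 0, 378, -386, 20, 0, 0, -120, 0]
}}

```text
clock: 1.65
eef_pos: [0.4666, -0.099, 0.2036]
tool_rot: [[-0.825, 0.565, 0.003], [0.565, 0.825, -0.001], [-0.003, 0.001, -1.0]]
wrist_force: [0.5, -0.1, -0.1]
width: 0.0005
finger_force: 0.0
```

Run:
```python
from station import *
from h import *
o=get_obs();print(o["clock"],o["eef_pos"],o["width"],o["wrist_force"]);plan(o,[.465,-.1,.085],np.radians(175.8))
```

```text
1.65 [ 0.4666002  -0.09896026  0.20360333] 0.0004633397673949513 [ 0.5357713  -0.08331795 -0.06876117]
shift mm [  1.1  -1.9 118.6] turn [ 1.000e-02  1.900e-01 -3.023e+01]
```

>>> {"api": "drive_tool", "payload": {
  "targets": [0, 0, 20, 0, 0, -10, 0, 1, -2, 45, 0, 0, -20, 0, 1, -2, 75, 0, 0, -30, 0, 1, -2, 100, 0, 0, -30, 0, 1, -2, 112, 0, 0, -30, 0, 1, -2, 115, 0, 0, -30, 0, 1, -2, 115, 0, 0, -30, 0]
}}

```text
clock: 2.52
eef_pos: [0.4637, -0.1012, 0.0882]
tool_rot: [[-0.997, 0.083, 0.001], [0.083, 0.997, -0.0], [-0.001, -0.0, -1.0]]
wrist_force: [1.0, -1.1, 1.5]
width: 0.0003
finger_force: 0.0
```

Run:
```python
from station import *
from h import *
o=get_obs();print(o["clock"],o["eef_pos"],o["wrist_force"],o["joint_pos"]);plan(o,[.465,-.1,.07],np.radians(175.8))
f=grab_frame("side");cv2.imwrite("pics/side1.png",cv2.resize(f["pixels"][60:270,120:400],None,fx=2.5,fy=2.5)[:,:,::-1])
```

```text
2.525 [ 0.4637224  -0.10118854  0.08819723] [ 1.03198823 -1.07365934  1.49304596] [ 0.60665308  0.40911365 -0.62466596  2.10851712  0.35820627  0.72642793
  1.23752913]
shift mm [-1.2  1.3 18.2] turn [-0.01  0.05 -0.55]
```

View pics/side1.png

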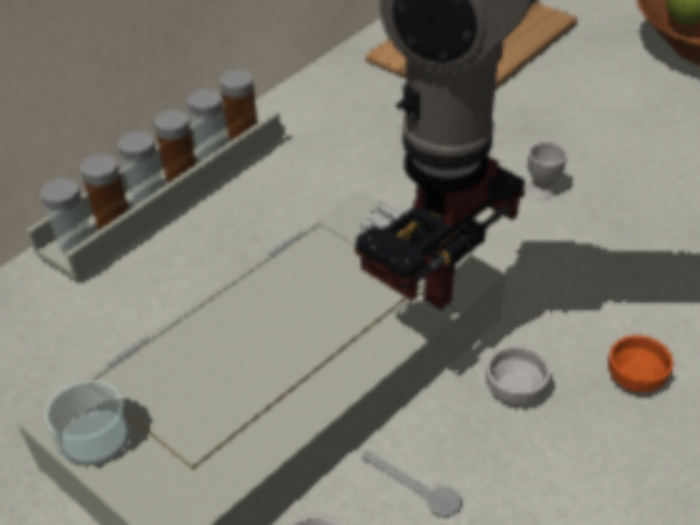

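The shut fingers at (437,285) stand just above the button area on the rail, and nothing else is near. I'll lower to contact.

>>> {"api": "drive_tool", "payload": {
  "targets": [0, 0, 10, 0, 0, 0, 0, 0, 0, 15, 0, 0, 0, 0, 0, 0, 17, 0, 0, 0, 0, 0, 0, 19, 0, 0, 0, 0, 0, 0, 20, 0, 0, 0, 0, 0, 0, 20, 0, 0, 0, 0]
}}

```text
clock: 3.32
eef_pos: [0.463, -0.1012, 0.0677]
tool_rot: [[-0.997, 0.083, -0.0], [0.083, 0.997, -0.0], [0.0, -0.0, -1.0]]
wrist_force: [-2.0, 0.8, 2.5]
width: 0.0006
finger_force: 1.5
```

The button yields: 2.3 mm down at about 2.5 N. I'll press on until the catch lets go.

>>> {"api": "drive_tool", "payload": {
  "targets": [0, 0, 1.5, 0, 0, 0, 0, 0, 0, 3, 0, 0, 0, 0, 0, 0, 4, 0, 0, 0, 0, 0, 0, 4, 0, 0, 0, 0, 0, 0, 4, 0, 0, 0, 0]
}}

```text
clock: 3.95
eef_pos: [0.463, -0.1012, 0.0642]
tool_rot: [[-0.997, 0.083, -0.001], [0.083, 0.997, -0.001], [0.001, -0.001, -1.0]]
wrist_force: [-6.0, -0.1, 12.2]
width: 0.0006
finger_force: 6.6
```

Run:
```python
from station import *
from h import *
f=grab_frame("side");cv2.imwrite("pics/side2.png",cv2.resize(f["pixels"][60:270,120:400],None,fx=2.5,fy=2.5)[:,:,::-1])
```

```text
(no output)
```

View pics/side2.png

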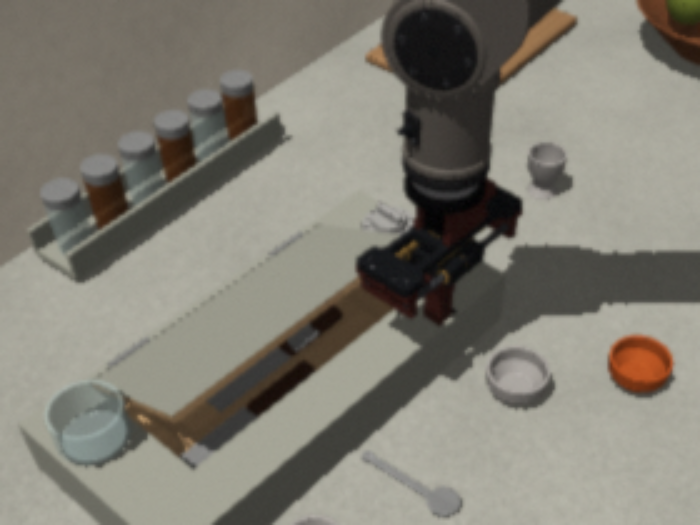

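The lid is rising: its edge is up and the knives show. Now I'll withdraw back and up.

>>> {"api": "drive_tool", "payload": {
  "targets": [0, 0, -10, 0, 0, 0, 0, 15, 0, -25, 0, 0, 0, 0, 30, 0, -50, 0, 0, 0, 0, 30, -30, -80, 0, 0, 0, 0, 30, -60, -110, 0, 0, 0, 0, 30, -90, -140, 0, 0, 0, 0, 30, -120, -150, 0, 0, 0, 0, 30, -150, -150, 0, 0, 0, 0, 30, -180, -150, 0, 0, 0, 0, 30, -200, -150, 0, 0, 0, 0, 30, -200, -150, 0, 0, 0, 0, 30, -200, -150, 0, 0, 0, 0]
}}

```text
clock: 5.5
eef_pos: [0.4172, -0.2968, 0.2136]
tool_rot: [[-0.997, 0.081, 0.0], [0.081, 0.997, 0.001], [-0.0, 0.001, -1.0]]
wrist_force: [0.6, 0.7, 0.2]
width: 0.0003
finger_force: 0.0
```

>>> {"api": "drive_tool", "payload": {
  "targets": [0, 0, 0, 0, 0, 0, 0, 0, 0, 0, 0, 0, 0, 0, 0, 0, 0, 0, 0, 0, 0, 0, 0, 0, 0, 0, 0, 0, 0, 0, 0, 0, 0, 0, 0, 0, 0, 0, 0, 0, 0, 0, 0, 0, 0, 0, 0, 0, 0, 0, 0, 0, 0, 0, 0, 0, 0, 0, 0, 0, 0, 0, 0, 0, 0, 0, 0, 0, 0, 0, 0, 0, 0, 0, 0, 0, 0]
}}

```text
clock: 6.88
eef_pos: [0.4168, -0.298, 0.2136]
tool_rot: [[-0.997, 0.083, -0.0], [0.083, 0.997, 0.0], [0.0, 0.0, -1.0]]
wrist_force: [-1.3, 0.1, 0.1]
width: 0.0003
finger_force: 0.0
```

Run:
```python
from station import *
from h import *
f=grab_frame("side");g=grab_frame("top");cv2.imwrite("pics/end.png",np.hstack([f["pixels"][60:300,60:400],g["pixels"][90:330,60:480]])[:,:,::-1])
o=get_obs();print(o["clock"],o["wrist_force"])
# lid front edge height from depth: points with z>0.1 above the lid area
R=g["view"][:3,:3];v,u=np.nonzero(g["z_map"]>0);d=g["z_map"][v,u]
P=(np.linalg.inv(g["K"])@np.c_[u,v,np.ones(len(u))].T*d).T;P=(P-g["view"][:3,3])@R
m=(abs(P[:,1]-.06)<.06)&(P[:,0]>.5)&(P[:,0]<.68)&(P[:,2]>.075);q=P[m];print(m.sum(),q[q[:,2].argmax()],q[q[:,2].argmin()])
```

```text
6.975 [0.22307279 0.89442478 0.60208696]
741 [0.60837396 0.087092   0.2139321 ] [0.67498944 0.11157924 0.07610393]
```

View pics/end.png

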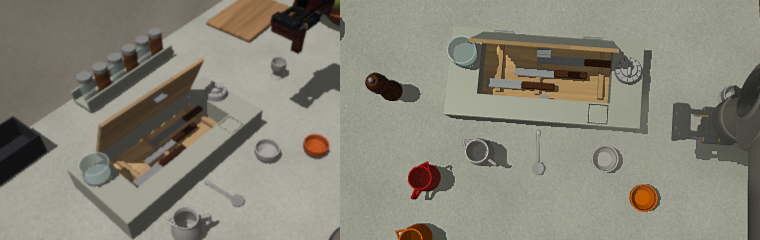

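The lid stands open with its edge at 0.21 m, as expected for 1.15 rad. The button at (597,114) is flush, the other things are in place, and the hand is clear.

```bash
python3 -c "
from station import *
print(job_done())"
```

```text
the job is handed in; nothing more can be done
None
```

I pressed the hidden button, the lid rose fully open on its own spring, the hand is clear with every other thing still in place, and the job is handed in; no verdict was shown.

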